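# Hold the gear-case cover open at the pointer

## Task

The sprung cover of the blue gear case must be held part-open so that the gears can be oiled. First take the drill chuck off the closed cover and stand it upright in the green tray, then lift the cover until it is in line with the red pointer arm beside it and keep holding it there: finish with the fingers still holding the cover, motionless, at that angle, as it shuts by itself when let go. Do not shift the pointer, and leave the oil can and spanner where they are.

Things in the scene. Friction and masses are not known exactly. Their poses are not given: they have to be found in the camera images.
- gear_case: blue open-topped gear case fixed to the bench, 230 x 200 mm (x, y), 100 mm high, on a 260 x 230 mm foot plate, with a grey motor on its far (+x) side. Origin: centre of its underside, on the bench; x points from the handle side to the hinge side, z up. It stands at a different place and yaw (up to 0.3 rad) each time
- lid (a joint): opening angle of the cream cover of the gear case, rad: 0 closed, grows as the handle side rises, stop at 1.25. Cover plate 232 x 204 mm, 8 mm thick, about 0.45 kg, its top 108 mm above the bench when closed; hinged along the far (+x) edge of the case about the case's y axis. A spring shuts it: 6 to 7 N at the handle starts it; at 0.8 rad 8 N square to the cover (16 N straight up) holds it
- lid_handle (a point): middle of the round steel bar (12 mm thick, 90 mm between its posts, parallel to the hinge) of the bow handle near the cover's free edge; bar centre 38 mm above the cover's top; from the hinge axis x -198, z +46 mm in the cover's axes. Axes turn with the cover: x from handle to hinge, y along the bar, z out of its top. The bar can turn between the fingers
- lid_hinge (a point): middle of the hinge axis of the cover, 100 mm above the bench; same axes as lid_handle
- pointer (a joint): angle of the red pointer arm, rad, measured like joint lid about the same hinge axis: this is the marked angle, between 0.4 and 0.85, different each time; a stiff friction joint keeps it where it is. The cover is in line with it when joint lid equals joint pointer
- pointer_tip (a point): centre of the 22 mm red ball at the free end of the red pointer arm (12 mm wide bar, 222 mm from hinge axis to ball), which stands up beside the cover at the +y side of the case, 122 mm from the case's middle line; x points along the arm from the ball to the hinge, y along the hinge axis. A thin aluminium arc, 18 mm farther out, runs beside it
- chuck: steel drill chuck standing upright on the closed cover, behind the handle: round body 44 mm in diameter, 48 mm high, with a tapering nose above, 76 mm high in all, 0.3 to 0.5 kg. Origin: centre of its underside; z up along its axis
- tray: green open tray on the bench, 160 x 130 mm (x, y), 25 mm high, walls and floor 4 mm thick, fixed. Origin: centre of its underside. It is on the left or on the right of the case
- vise: small blue drill-press vise fixed on the bench on the other side from the tray, about 150 x 90 mm, 67 mm high; bystander. Origin: centre of its underside
- oil_can: copper oil can with a bent brass spout, 60 mm diameter, about 138 mm high; bystander. Origin: centre of its underside
- spanner: steel spanner lying on the bench; bystander. Origin: centre of its underside
Things that resemble listed ones, but are neither listed nor needed, are in the scene too. Of the things like the chuck, leave any that is pink; of the rest the smaller one is meant. Several things look just like the tray: the one meant starts farthest to the robot's right.

How it is judged:
By the outcome, as a careful person would: the job done as asked, in the order asked, and still so for the second after the job is handed in, while the arm keeps its last pose, push and grip.
It also fails if it takes over 59 s, if anything falls off the work surface, if the arm or the gripper's body presses on something with over 40 N, if the wrist force passes 120 N, or if a joint passes its speed limit or range.

## Robot

A 7-joint arm with a two-finger parallel gripper is mounted at the origin on the work surface. World frame = base frame: x ahead of the robot, y to its left, z up, the work surface at z = 0. Lengths are in m, angles in rad, forces in N, time in s.
With the tool pointing down it reaches from about 0.4 to 0.85 m from the base axis. Payload 10.4 kg.
Tool frame: the origin (TCP) lies on the centre line of the jaws, within the pads' length; the fingertips stand 11 mm ahead of it and the grasp point (between the pads) lies 8 mm behind it (tip_reach is the distance from the TCP to the fingertips, in m); z points along the fingers, y is the line along which they close (so a half turn about z gives the same grasp; the last joint's range is limited). The gripper opens to 85 mm and grips with 20 to 120 N. Pads are 22 mm wide; open, the fingers measure 114 mm over their backs; the gripper's body (76 mm by 85 mm) begins 54 mm behind the grasp point. The pads swing forward as they close: fully open they stand 13 mm farther back than shut.
Start: joints at [-1.33, 0.332, -0.065, 1.46, 0.022, 1.35, -0.088], TCP at [0.163, 0.603, 0.242] pointing down, gripper open.
Joint ranges: [-2.6, 2.6], [-0.5, 2.12], [-1.47, 1.34], [0.16, 2.42], [-1.27, 4.41], [0.06, 2.06], [-2.6, 2.6]. Speed limits (rad/s): [2.22, 2.22, 2.79, 2.79, 3.14, 3.14, 3.14].

## Interface

Orientations are given as a unit quaternion [x, y, z, w].
In Python, from workcell import get_obs, camera, hand_in, tip_reach gives the robot as it stands. The module is installed in compiled form; this text tells all that it offers.
- The arm moves only by the tool move_arm, never from a script. Its argument "plan" is a list of rows, each an object with "delta_pos": the shift along the tool's x, y, z in parts of the range, where 1.0 means 0.4 m, a list of three; "turn": the turn, a rotation vector about the tool's x, y, z in a scale on which 1.0 is 2 pi rad, a list of three; "fingers": the closure, from 0 (fully open) to 1 (shut). A call has 1 to 12 rows; each row is the pose to reach, as a shift and turn from the pose commanded when the call began, along the tool's axes at that moment; what a row does not reach only later rows make up. A row lasts 1/8 s, in which the tool goes at most 62.5 mm and 10.7 degrees, less where a joint would pass 70% of its speed; a pose out of reach is approached as far as the arm can. No shift or turn number may pass 1 either way. A call with a gripper value outside its range is refused whole. The fingers move at their own pace and stop on an object; "force" is the grip in N (left out, the last holds). Time passes only in rows, so rows that repeat a pose let the fingers close. It gives the time, the measured TCP pose, the force, the opening and the grip force at its end, in the units of the state.
- get_obs(): the state, without advancing time (a new reading comes with each control period).
- camera(name): name is "side" or "top" or "wrist"; returns a dict with "color" (400x640x3 uint8, red, green, blue), "range_z" (400x640 float32, m along the optical axis (not along the pixel's ray), 0 where there is no reading), "fx", "fy", "cx", "cy" (pixels), "k1" (the pictures are not rectified: a ray, as slopes to the right and down, at radius r is drawn at 1 + k1 r^2 times it, then the intrinsics apply), "R" (3x3) and "t" (3): a world point X has camera coordinates R X + t; the wrist camera has in their place "tool_from_camera" (4x4, takes a point from camera to tool coordinates, whose origin is the TCP and whose axes are the flange's). Camera axes: x right, y down, z forward; pixel columns grow to the right and rows downward; lengths in m; the calibration is good to about 2 mm. A picture is of the moment at which its call begins: read the wrist's pose just before it.
- hand_in(): hands the job in; it is judged then, once.
The state is a dict: "clock": time; "joint_pos": joint angles; "joint_velocities": joint speeds; "tau": joint torques, N m; "position": TCP position; "ee_rot": TCP orientation; "ft_force": force on the tool from outside, world axes, zero at the start; "torque": the same for the moment, N m; "grip_width": opening from 0.0 (shut) to 1.0 (fully open); "grasp_force": force on a finger pad.
Only numpy, scipy, OpenCV 4.12 (cv2) and the standard library are available. Lean on these libraries where they do the work, as an engineer would, in place of code of your own. Each camera call takes 0.05 s, during which the arm holds its last target. There are 200 camera calls.

## Working session

There is one attempt and no reset: what is moved stays moved. The work goes in short steps, Python scripts to look and compute and a tool call to move; the robot and the scene stay as the last step left them, time stands still between calls to the robot, and variables do not carry over. Pictures are saved under pics/ and viewed, at most 10 in all, crops included, and the job is handed in when it is done.

Besides the shell and the picture viewer there is one more tool, called after "Call:" as a command line: name --argument value ..., lists and objects as JSON in quotes. move_arm: Moves the arm, as the interface text tells. Its arguments: {"type":"object","properties":{"plan":{"type":"array","items":{"type":"object","properties":{"delta_pos":{"type":"array","items":{"type":"number"}},"turn":{"type":"array","items":{"type":"number"}},"fingers":{"type":"number"}}}},"force":{"type":"number"}},"required":["plan"]}

```bash
mkdir -p pics; cat > h.py <<'E'
import numpy as np, cv2
from workcell import get_obs, camera, hand_in, tip_reach
from scipy.spatial.transform import Rotation as Ro
def cloud(c,T=None):
    h,w=c['range_z'].shape; u,v=np.meshgrid(np.arange(w),np.arange(h))
    K=np.array([[c['fx'],0,c['cx']],[0,c['fy'],c['cy']],[0,0,1.]])
    p=cv2.undistortPoints(np.stack([u,v],-1).reshape(-1,1,2).astype(float),K,np.array([c['k1'],0,0,0.])).reshape(h,w,2)
    z=c['range_z'][...,None]; P=np.concatenate([p*z,z],-1)
    if 'R' in c: W=(P-np.array(c['t']))@np.array(c['R'])
    else:
        M=T@np.array(c['tool_from_camera']); W=P@M[:3,:3].T+M[:3,3]
    W[c['range_z']==0]=np.nan
    return W
def toolT(o):
    T=np.eye(4);T[:3,:3]=Ro.from_quat(o['ee_rot']).as_matrix();T[:3,3]=o['position'];return T
def shot(name,fn):
    o=get_obs(); c=camera(name); W=cloud(c,toolT(o))
    cv2.imwrite(f'pics/{fn}.png',c['color'][...,::-1]); np.save(f'{fn}.npy',W); np.save(f'{fn}_c.npy',c['color']); return c,W
E
python3 - <<'E'
from h import *
for n in('top','side'):
    c,W=shot(n,n+'0')
    print(n,c['fx'],c['k1'],-np.array(c['R']).T@c['t'])
a=cv2.imread('pics/top0.png');b=cv2.imread('pics/side0.png')
o=get_obs();print(o,tip_reach)
E
```

```text
top 434.9195067834165 0.0013252512875606944 [0.30189015 0.06074472 1.28800948]
side 520.0604280086351 -0.056421783161572724 [ 0.1047187  -0.90067613  1.29674761]
{'clock': 0.1, 'joint_pos': array([-1.32958513,  0.33278762, -0.06468422,  1.46085882,  0.02159162,
        1.34991045, -0.08851157]), 'joint_velocities': array([ 5.01920165e-05, -5.47706097e-04, -6.45591031e-04, -1.72015700e-03,
        2.06328159e-03, -2.76287220e-04,  7.26884582e-04]), 'tau': array([ 1.13477709e-03, -6.26738477e+01,  4.91474639e-02, -3.92430854e+01,
        1.63712853e-02,  6.92016169e-03, -4.33019977e-05]), 'position': array([0.16290028, 0.60305973, 0.24160788]), 'ee_rot': array([ 1.31527899e-01,  9.91312266e-01, -6.32178806e-04, -5.59197821e-05]), 'ft_force': array([ 0.0538013 , -0.50505463, -0.0556047 ]), 'torque': array([-0.00314248,  0.00530403,  0.00125727]), 'grasp_force': 0.0, 'grip_width': 0.9975186081818149} 0.011
```

View pics/top0.png

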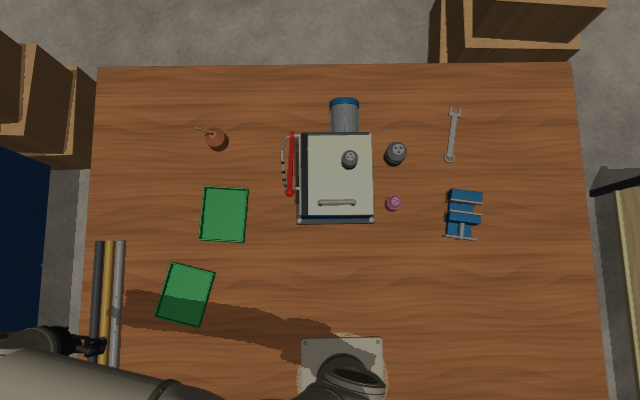

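View pics/side0.png

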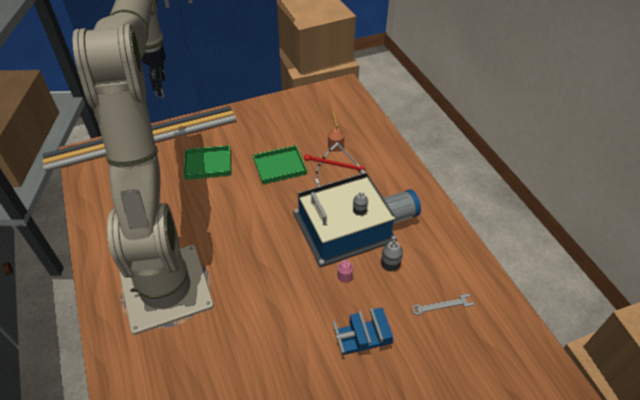

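Top view: the chuck-like things are one on the cover (349,158), a grey one on the bench (396,153) and a pink one (394,203). The one on the cover looks smaller than the other grey one. The trays are at (225,214) and (185,295). The one at (225,214) is farther right, since world y decreases to the right of the picture. I'll measure and confirm in a crop.

```bash
python3 - <<'E'
from h import *
W=np.load('top0.npy');C=np.load('top0_c.npy').astype(int)
S=np.load('side0.npy');SC=np.load('side0_c.npy').astype(int)
def st(n,m,W): 
    P=W[m];P=P[~np.isnan(P[:,0])];print(n,len(P),'med',np.median(P,0).round(4),'min',np.percentile(P,2,axis=0).round(4),'max',np.percentile(P,98,axis=0).round(4));return P
vv,uu=np.mgrid[:400,:640]
def box(a,b,c,d):return (uu>a)&(uu<b)&(vv>c)&(vv<d)
z=W[...,2]
# lid plate
m=box(285,390,120,230)&(abs(z-.108)<.006)
P=st('lid',m,W); r=cv2.minAreaRect((P[:,:2]*1000).astype(np.float32));print(r)
m=box(310,365,190,215)&(z>.13);P=st('handle',m,W);r=cv2.minAreaRect((P[:,:2]*1000).astype(np.float32));print(r)
for n,b,zz in(('c1',box(335,362,145,172),.12),('c2',box(380,412,138,170),.012),('pink',box(382,406,190,214),.012)):
    P=st(n,b&(z>zz),W); print(cv2.minEnclosingCircle((P[:,:2]*1000).astype(np.float32)))
    for f in (.4,.6): 
        pass
R,G,B=C[...,0],C[...,1],C[...,2]
for b in(box(190,255,180,250),box(150,220,255,335)):
    P=st('tray',b&(G>R+40)&(G>B+30),W);print(cv2.minAreaRect((P[:,:2]*1000).astype(np.float32)))
red=(R>130)&(G<60)&(B<60)&box(270,310,120,205);P=st('red',red,W)
b=box(282,297,185,198);P=st('ball',red&b,W);print(P[np.argsort(P[:,2])[-5:]])
R,G,B=SC[...,0],SC[...,1],SC[...,2]
red=(R>110)&(G<60)&(B<60)&box(295,375,145,185);P=st('redside',red,S)
b=box(300,316,150,165);P=st('ballside',red&b,S)
P=st('can',box(325,347,120,152)&(S[...,2]>.02),S)
a=cv2.imread('pics/top0.png')[90:235,190:420];cv2.imwrite('pics/crop0.png',cv2.resize(a,None,fx=3.4,fy=3.4,interpolation=cv2.INTER_CUBIC))
E
```

```text
lid 5635 med [0.57   0.0152 0.1078] min [ 0.4599 -0.088   0.1031] max [0.687  0.11   0.1125]
((574.1544799804688, 27.012359619140625), (239.3443145751953, 237.20651245117188), 89.6387939453125)
handle 158 med [0.4843 0.0111 0.15  ] min [ 0.4801 -0.0374  0.1353] max [0.4898 0.0589 0.1548]
((484.75640869140625, 9.697120666503906), (98.59759521484375, 9.753623962402344), 89.11022186279297)
c1 250 med [ 0.5967 -0.0247  0.1616] min [ 0.5813 -0.0449  0.1211] max [ 0.6212 -0.0055  0.1836]
((602.52880859375, -25.935123443603516), 22.445018768310547)
c2 417 med [ 0.6348 -0.1635  0.0726] min [ 0.6148 -0.1955  0.0156] max [ 0.6692 -0.1409  0.103 ]
((642.6815795898438, -170.11947631835938), 30.935766220092773)
pink 211 med [ 0.4945 -0.1554  0.0551] min [ 0.4775 -0.1782  0.0177] max [ 0.5178 -0.1386  0.0743]
((497.781982421875, -159.30213928222656), 22.272890090942383)
tray 2247 med [0.4748 0.3388 0.004 ] min [ 0.3979  0.2748 -0.0014] max [0.551  0.4001 0.0262]
((474.5666198730469, 337.92291259765625), (129.36024475097656, 158.83934020996094), 85.75028991699219)
tray 2377 med [0.2452 0.4462 0.0038] min [ 0.167   0.377  -0.0016] max [0.3241 0.5103 0.0265]
((244.8298797607422, 444.6650085449219), (129.94662475585938, 158.48883056640625), 75.1214370727539)
red 211 med [0.5816 0.131  0.1755] min [0.4946 0.1263 0.1097] max [0.6885 0.1361 0.2332]
ball 34 med [0.4997 0.1304 0.2317] min [0.4923 0.1253 0.2185] max [0.5149 0.1378 0.2344]
[[0.49691296 0.12528858 0.23325059]
 [0.49696587 0.13510475 0.23370789]
 [0.49942409 0.1326315  0.23377054]
 [0.49924416 0.12767018 0.2343646 ]
 [0.49670039 0.12766599 0.234586  ]]
redside 190 med [0.5735 0.128  0.1776] min [0.4894 0.121  0.1095] max [0.6851 0.1374 0.233 ]
ballside 50 med [0.4983 0.1282 0.2259] min [0.4881 0.1205 0.21  ] max [0.5217 0.1362 0.2347]
can 319 med [0.6853 0.3445 0.0614] min [0.5794 0.1447 0.0215] max [0.7204 0.3723 0.2246]
```

View pics/crop0.png

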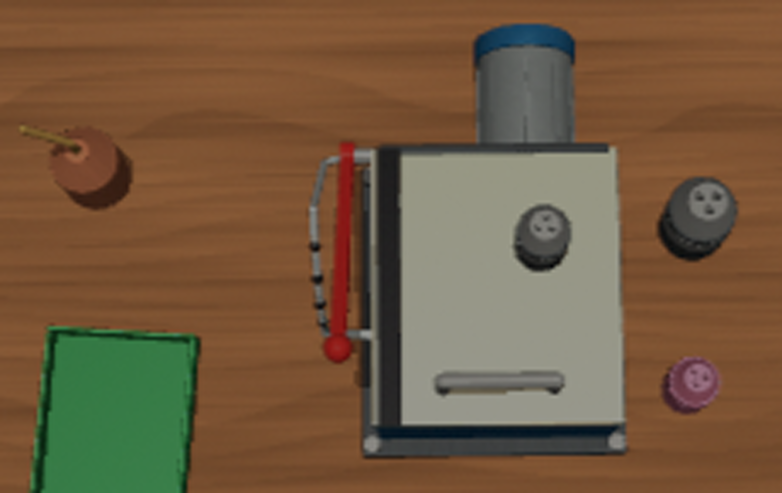

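The crop settles both. The chuck on the cover (crop 543,235) measures 44 mm across with its top at z 0.184. The bench one is about 60 mm across and 100 mm high, and the third is pink, so the one on the cover is meant. The tray at (0.475, 0.338) is the right-hand one. The handle is at (0.485, 0.010, 0.146), the hinge at x≈0.683, and the pointer angle is about 0.588, with an arm length of 0.222 as given. I'll go above the chuck first.

The manual's scale: shifts go in shares of 0.4 m and turns go in shares of 2 pi rad. Converting my numbers, -0.4 m is -1, -0.36 m is -0.9, 0.35 rad is 0.0557.

Call:
move_arm --plan '[{"delta_pos": [0, 0, -0.15], "turn": [0, 0, 0.0159], "fingers": 0}, {"delta_pos": [0, 0, -0.3], "turn": [0, 0, 0.0318], "fingers": 0}, {"delta_pos": [-0.1, -0.0875, -0.3], "turn": [0, 0, 0.0557], "fingers": 0}, {"delta_pos": [-0.2, -0.175, -0.3], "turn": [0, 0, 0.0796], "fingers": 0}, {"delta_pos": [-0.3, -0.25, -0.3], "turn": [0, 0, 0.1035], "fingers": 0}, {"delta_pos": [-0.4, -0.3375, -0.3], "turn": [0, 0, 0.1273], "fingers": 0}, {"delta_pos": [-0.5, -0.425, -0.3], "turn": [0, 0, 0.1512], "fingers": 0}, {"delta_pos": [-0.6, -0.5, -0.3], "turn": [0, 0, 0.1751], "fingers": 0}, {"delta_pos": [-0.7, -0.5875, -0.3], "turn": [0, 0, 0.1989], "fingers": 0}, {"delta_pos": [-0.8, -0.675, -0.3], "turn": [0, 0, 0.2104], "fingers": 0}, {"delta_pos": [-0.9, -0.75, -0.3], "turn": [0, 0, 0.2104], "fingers": 0}, {"delta_pos": [-1, -0.8375, -0.3], "turn": [0, 0, 0.2104], "fingers": 0}]'

```text
clock: 1.6
position: [0.4623, 0.1744, 0.3621]
ee_rot: [0.712, 0.702, -0.0, -0.0]
ft_force: [0.8, 0.6, 0.6]
grip_width: 0.998
grasp_force: 0.0
```

To row units: -0.198 m is -0.495, 0.143 m is 0.3575.

Call:
move_arm --plan '[{"delta_pos": [-0.1, 0.0725, 0], "turn": [0, 0, 0], "fingers": 0}, {"delta_pos": [-0.2, 0.145, 0], "turn": [0, 0, 0], "fingers": 0}, {"delta_pos": [-0.3, 0.2175, 0], "turn": [0, 0, 0], "fingers": 0}, {"delta_pos": [-0.4, 0.2875, 0], "turn": [0, 0, 0], "fingers": 0}, {"delta_pos": [-0.495, 0.3575, 0], "turn": [0, 0, 0], "fingers": 0}, {"delta_pos": [-0.495, 0.3575, 0], "turn": [0, 0, 0], "fingers": 0}, {"delta_pos": [-0.495, 0.3575, 0], "turn": [0, 0, 0], "fingers": 0}]'

```text
clock: 2.48
position: [0.6016, -0.0239, 0.3618]
ee_rot: [0.712, 0.702, -0.0, -0.0]
ft_force: [1.2, 0.1, -0.4]
grip_width: 0.997
grasp_force: 0.0
```

```bash
python3 - <<'E'
from h import *
c,W=shot('wrist','w1'); o=get_obs(); print(o['position'],o['ee_rot'],c['fx'],np.array(c['tool_from_camera']).round(3))
z=W[...,2]
near=(np.hypot(W[...,0]-.602,W[...,1]+.026)<.05)
P=W[near&(z>.115)];print(len(P))
for a,b in((.112,.125),(.125,.14),(.14,.152),(.17,.19)):
    q=P[(P[:,2]>a)&(P[:,2]<b)]
    if len(q)>5: print(a,b,len(q),q.mean(0).round(4),[(round(x[0],4) if isinstance(x,tuple) else x) for x in [cv2.minEnclosingCircle((q[:,:2]*1000).astype(np.float32))]],cv2.minEnclosingCircle((q[:,:2]*1000).astype(np.float32))) if 0 else print(a,b,len(q),q.mean(0).round(4),cv2.minEnclosingCircle((q[:,:2]*1000).astype(np.float32)))
m=(z>.135)&(z<.16)&(W[...,0]<.53)&(abs(W[...,1]-.01)<.07)
q=W[m];print('handle',len(q))
if len(q)>5:print(q.mean(0),cv2.minAreaRect((q[:,:2]*1000).astype(np.float32)))
m=(abs(z-.108)<.004);q=W[m];print(cv2.minAreaRect((q[:,:2]*1000).astype(np.float32)),np.median(q[:,2]))
E
```

```text
[ 0.60152416 -0.02324629  0.36207285] [ 7.11890252e-01  7.02290606e-01  5.20071803e-05 -4.13317860e-04] 275.36691658907426 [[ 0.001 -0.959 -0.285  0.074]
 [ 1.     0.001  0.001 -0.   ]
 [-0.001 -0.285  0.959 -0.132]
 [ 0.     0.     0.     1.   ]]
26302
0.112 0.125 27 [ 0.6013 -0.0061  0.1194] ((600.743408203125, -13.590781211853027), 18.704570770263672)
0.125 0.14 34 [ 0.602  -0.0049  0.1322] ((601.48193359375, -11.682132720947266), 17.460859298706055)
0.14 0.152 55 [ 0.6013 -0.0073  0.147 ] ((600.57666015625, -18.139554977416992), 21.1688289642334)
0.17 0.19 402 [ 0.601  -0.0234  0.1751] ((601.181884765625, -24.6187801361084), 14.048504829406738)
handle 832
[0.48594    0.01370556 0.15010062] ((484.6671142578125, 11.7308349609375), (12.23788070678711, 100.62653350830078), 0.11276651918888092)
((571.658935546875, -13.84033203125), (320.5385437011719, 239.39016723632812), 88.89685821533203) 0.10854156136979268
```

View pics/w1.png

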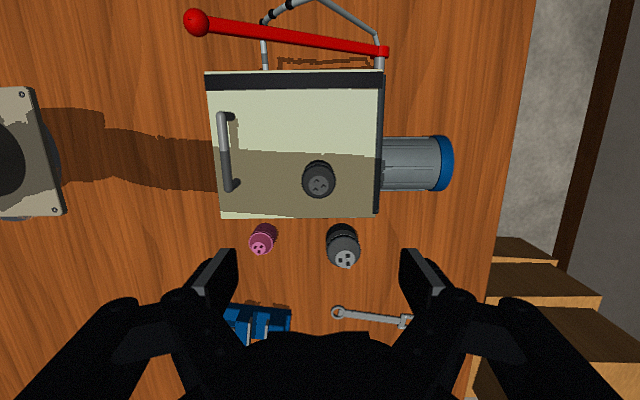

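The wrist view puts the chuck at (319,180), which is (0.601, -0.025), almost directly below the tool. I'll descend and grip.

To row units: 0.233 m is 0.5825, 0.215 m is 0.5375.

Call:
move_arm --force 50 --plan '[{"delta_pos": [-0.0025, 0, 0.125], "turn": [0, 0, 0], "fingers": 0}, {"delta_pos": [-0.0025, 0, 0.25], "turn": [0, 0, 0], "fingers": 0}, {"delta_pos": [-0.0025, 0, 0.375], "turn": [0, 0, 0], "fingers": 0}, {"delta_pos": [-0.0025, 0, 0.475], "turn": [0, 0, 0], "fingers": 0}, {"delta_pos": [-0.0025, 0, 0.5375], "turn": [0, 0, 0], "fingers": 0}, {"delta_pos": [-0.0025, 0, 0.5825], "turn": [0, 0, 0], "fingers": 0}, {"delta_pos": [-0.0025, 0, 0.5825], "turn": [0, 0, 0], "fingers": 0}, {"delta_pos": [-0.0025, 0, 0.5825], "turn": [0, 0, 0], "fingers": 0.3}, {"delta_pos": [-0.0025, 0, 0.5825], "turn": [0, 0, 0], "fingers": 1}, {"delta_pos": [-0.0025, 0, 0.5825], "turn": [0, 0, 0], "fingers": 1}, {"delta_pos": [-0.0025, 0, 0.5825], "turn": [0, 0, 0], "fingers": 1}, {"delta_pos": [-0.0025, 0, 0.5825], "turn": [0, 0, 0], "fingers": 1}]'

```text
clock: 4.03
position: [0.6023, -0.0254, 0.1304]
ee_rot: [0.712, 0.702, 0.001, 0.0]
ft_force: [-1.0, -0.0, 5.3]
grip_width: 0.505
grasp_force: 50.0
```

To row units: 0.35 m is 0.875, -0.128 m is -0.32.

Call:
move_arm --plan '[{"delta_pos": [0, 0, -0.05], "turn": [0, 0, 0], "fingers": 1}, {"delta_pos": [0, 0, -0.15], "turn": [0, 0, 0], "fingers": 1}, {"delta_pos": [0, 0, -0.275], "turn": [0, 0, 0], "fingers": 1}, {"delta_pos": [0, 0, -0.4], "turn": [0, 0, 0], "fingers": 1}, {"delta_pos": [0.075, -0.025, -0.475], "turn": [0, 0, 0], "fingers": 1}, {"delta_pos": [0.1875, -0.0675, -0.5], "turn": [0, 0, 0], "fingers": 1}, {"delta_pos": [0.3125, -0.1125, -0.5], "turn": [0, 0, 0], "fingers": 1}, {"delta_pos": [0.4375, -0.16, -0.5], "turn": [0, 0, 0], "fingers": 1}, {"delta_pos": [0.5625, -0.205, -0.5], "turn": [0, 0, 0], "fingers": 1}, {"delta_pos": [0.6875, -0.25, -0.5], "turn": [0, 0, 0], "fingers": 1}, {"delta_pos": [0.8, -0.2925, -0.5], "turn": [0, 0, 0], "fingers": 1}, {"delta_pos": [0.875, -0.32, -0.5], "turn": [0, 0, 0], "fingers": 1}]'

```text
clock: 5.52
position: [0.4777, 0.3285, 0.3303]
ee_rot: [0.712, 0.702, 0.0, -0.0]
ft_force: [0.4, -0.8, -2.2]
grip_width: 0.504
grasp_force: 51.6
```

```bash
python3 - <<'E'
from h import *
o=get_obs();print(o['position'],o['ft_force'],o['grip_width'],o['grasp_force'])
c,W=shot('side','s2');z=W[...,2]
m=(np.hypot(W[...,0]-o['position'][0],W[...,1]-o['position'][1])<.03)&(z<o['position'][2]-.012)&(z>.15)
q=W[m];print(len(q),q[:,2].min() if len(q) else 0,np.percentile(q[:,2],[1,5]) if len(q) else 0)
cv2.imwrite('pics/s2c.png',cv2.resize(cv2.imread('pics/s2.png')[60:260,150:420],None,fx=2.6,fy=2.6,interpolation=cv2.INTER_CUBIC))
E
```

```text
[0.47766313 0.32851609 0.33034332] [ 0.37634816 -0.82447462 -2.20296543] 0.5039784264360492 51.60008132457733
34 0.30339433545625655 [0.30465088 0.30768661]
```

View pics/s2c.png

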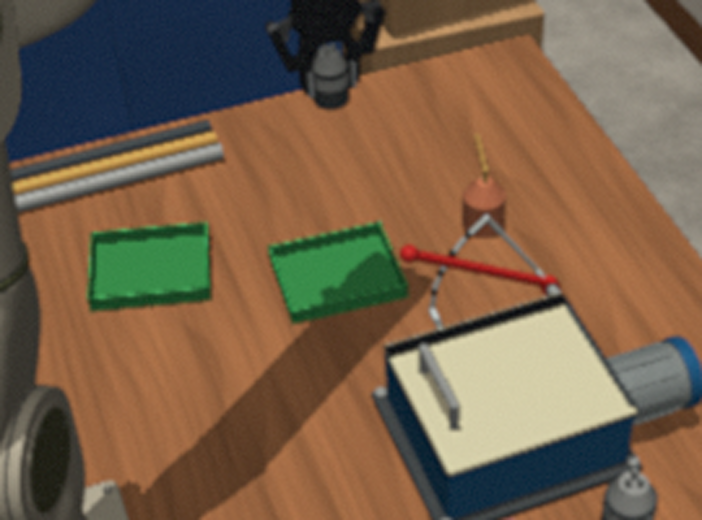

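The side crop shows the chuck upright in the fingers at (333,80), the cover empty, and the pointer undisturbed. I'll lower it into the tray.

To row units: 0.298 m is 0.745, 0.009 m is 0.0225.

Call:
move_arm --plan '[{"delta_pos": [0.0225, -0.0075, 0.1], "turn": [0, 0, 0], "fingers": 1}, {"delta_pos": [0.0225, -0.0075, 0.225], "turn": [0, 0, 0], "fingers": 1}, {"delta_pos": [0.0225, -0.0075, 0.35], "turn": [0, 0, 0], "fingers": 1}, {"delta_pos": [0.0225, -0.0075, 0.475], "turn": [0, 0, 0], "fingers": 1}, {"delta_pos": [0.0225, -0.0075, 0.6], "turn": [0, 0, 0], "fingers": 1}, {"delta_pos": [0.0225, -0.0075, 0.675], "turn": [0, 0, 0], "fingers": 1}, {"delta_pos": [0.0225, -0.0075, 0.7125], "turn": [0, 0, 0], "fingers": 1}, {"delta_pos": [0.0225, -0.0075, 0.7375], "turn": [0, 0, 0], "fingers": 1}, {"delta_pos": [0.0225, -0.0075, 0.745], "turn": [0, 0, 0], "fingers": 1}, {"delta_pos": [0.0225, -0.0075, 0.745], "turn": [0, 0, 0], "fingers": 1}]'

```text
clock: 6.82
position: [0.4766, 0.3358, 0.0321]
ee_rot: [0.712, 0.702, 0.001, -0.0]
ft_force: [-0.1, -0.1, -2.9]
grip_width: 0.503
grasp_force: 51.6
```

To row units: 0.0045 m is 0.0113, 0.003 m is 0.0075.

Call:
move_arm --plan '[{"delta_pos": [0, 0, 0.0038], "turn": [0, 0, 0], "fingers": 1}, {"delta_pos": [0, 0, 0.0075], "turn": [0, 0, 0], "fingers": 1}, {"delta_pos": [0, 0, 0.0113], "turn": [0, 0, 0], "fingers": 1}, {"delta_pos": [0, 0, 0.0113], "turn": [0, 0, 0], "fingers": 1}]'

```text
clock: 7.32
position: [0.4762, 0.3355, 0.0268]
ee_rot: [0.712, 0.702, -0.0, -0.0]
ft_force: [-0.1, 0.1, -2.6]
grip_width: 0.504
grasp_force: 51.8
```

To row units: 0.002 m is 0.005, 0.001 m is 0.0025.

Call:
move_arm --plan '[{"delta_pos": [0, 0, 0.0025], "turn": [0, 0, 0], "fingers": 1}, {"delta_pos": [0, 0, 0.005], "turn": [0, 0, 0], "fingers": 1}, {"delta_pos": [0, 0, 0.005], "turn": [0, 0, 0], "fingers": 1}]'

```text
clock: 7.7
position: [0.4762, 0.3355, 0.0266]
ee_rot: [0.712, 0.702, 0.0, -0.0]
ft_force: [-8.7, -6.0, 19.0]
grip_width: 0.503
grasp_force: 53.9
```

Contact with the tray floor. I'll ease off, release gradually, then go straight up.

To row units: -0.29 m is -0.725, -0.24 m is -0.6.

Call:
move_arm --plan '[{"delta_pos": [0, 0, -0.0038], "turn": [0, 0, 0], "fingers": 1}, {"delta_pos": [0, 0, -0.0038], "turn": [0, 0, 0], "fingers": 0.4}, {"delta_pos": [0, 0, -0.0038], "turn": [0, 0, 0], "fingers": 0.3}, {"delta_pos": [0, 0, -0.0038], "turn": [0, 0, 0], "fingers": 0.2}, {"delta_pos": [0, 0, -0.0038], "turn": [0, 0, 0], "fingers": 0.2}, {"delta_pos": [0, 0, -0.025], "turn": [0, 0, 0], "fingers": 0.2}, {"delta_pos": [0, 0, -0.1], "turn": [0, 0, 0], "fingers": 0.2}, {"delta_pos": [0, 0, -0.225], "turn": [0, 0, 0], "fingers": 0.2}, {"delta_pos": [0, 0, -0.35], "turn": [0, 0, 0], "fingers": 0.2}, {"delta_pos": [0, 0, -0.475], "turn": [0, 0, 0], "fingers": 0.2}, {"delta_pos": [0, 0, -0.6], "turn": [0, 0, 0], "fingers": 0.2}, {"delta_pos": [0, 0, -0.725], "turn": [0, 0, 0], "fingers": 0.2}]'

```text
clock: 9.2
position: [0.476, 0.3351, 0.3173]
ee_rot: [0.712, 0.702, 0.0, -0.0]
ft_force: [1.2, 0.3, 0.3]
grip_width: 0.8
grasp_force: 0.0
```

```bash
python3 - <<'E'
from h import *
o=get_obs();print(o['position'])
c,W=shot('side','s3');z=W[...,2]
m=(abs(W[...,0]-.476)<.05)&(abs(W[...,1]-.336)<.045)&(z>.03)&(z<.15)
q=W[m];print(len(q),q.min(0),q.max(0)); t=q[q[:,2]>.07];print(t.mean(0))
# pointer: fit bar in x-z from side and top
for n in('top','side'):
    C=camera(n);V=cloud(C);c=C['color'].astype(int)
    m=(c[...,0]>100)&(c[...,1]<60)&(c[...,2]<60)&(abs(V[...,1]-.13)<.015)&(V[...,2]>.095)&(V[...,2]<.24)&(V[...,0]>.47)&(V[...,0]<.71)
    q=V[m]; b=q[(q[:,0]>.53)&(q[:,0]<.67)]
    vx,vz,x0,z0=cv2.fitLine(b[:,[0,2]].astype(np.float32),cv2.DIST_HUBER,0,.001,.001).ravel()
    print(n,len(b),'slope angle',np.arctan(-vz/vx))
    # sphere fit
    from scipy.optimize import least_squares
    s=q[q[:,0]<.512]
    r=least_squares(lambda p:np.linalg.norm(s-p,axis=1)-.011,[.5,.13,.223],loss='soft_l1',f_scale=.001);p=r.x
    print('ball',len(s),p,np.arctan2(p[2]-.1,.6827-p[0]),np.hypot(p[2]-.1,.6827-p[0]))
    m=(V[...,2]>.148)&(V[...,2]<.158)&(abs(V[...,0]-.485)<.02)&(abs(V[...,1]-.01)<.06);print('bar',V[m].mean(0),m.sum())
cv2.imwrite('pics/s3c.png',cv2.resize(cv2.imread('pics/s3.png')[60:260,150:420],None,fx=2.6,fy=2.6,interpolation=cv2.INTER_CUBIC))
E
```

```text
[0.4759899  0.33511139 0.31728678]
159 [0.453167   0.30613495 0.03072862] [0.49791329 0.34887618 0.08344332]
[0.47503407 0.33132987 0.07508175]
top 192 slope angle 0.57200176
ball 57 [0.4991323  0.13130258 0.22236163] 0.5879391061811415 0.22061158493179567
bar [0.48516404 0.00873    0.15105187] 125
side 143 slope angle 0.57050395
ball 41 [0.49884138 0.13086997 0.22362425] 0.5919527945697192 0.22155574147836193
bar [0.48288451 0.005848   0.15107485] 88
```

View pics/s3c.png

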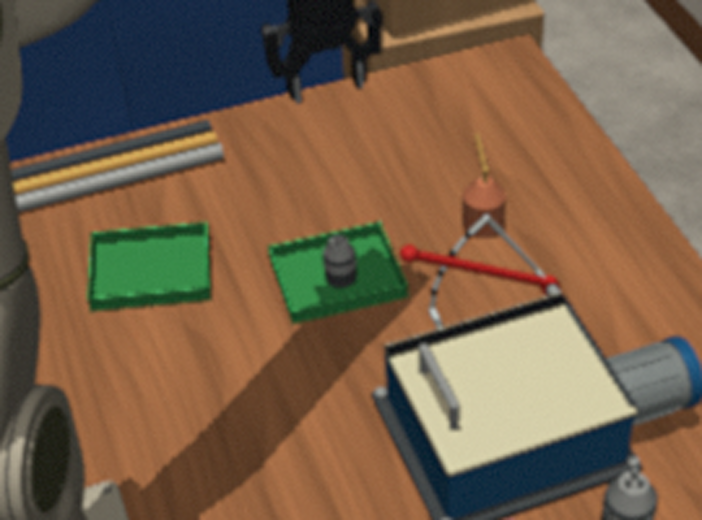

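The chuck stands upright in the right-hand tray at (340,260) in the crop, its top at about z 0.08 as it should be. Next is the handle.

To row units: -0.3255 m is -0.8138, -0.24 m is -0.6.

Call:
move_arm --plan '[{"delta_pos": [-0.1, 0.005, 0], "turn": [0, 0, 0], "fingers": 0.2}, {"delta_pos": [-0.225, 0.01, 0], "turn": [0, 0, 0], "fingers": 0.2}, {"delta_pos": [-0.35, 0.015, 0], "turn": [0, 0, 0], "fingers": 0.2}, {"delta_pos": [-0.475, 0.02, 0], "turn": [0, 0, 0], "fingers": 0.2}, {"delta_pos": [-0.6, 0.025, 0], "turn": [0, 0, 0], "fingers": 0.2}, {"delta_pos": [-0.725, 0.03, 0], "turn": [0, 0, 0], "fingers": 0.2}, {"delta_pos": [-0.8, 0.0338, 0], "turn": [0, 0, 0], "fingers": 0.2}, {"delta_pos": [-0.8138, 0.0338, 0.075], "turn": [0, 0, 0], "fingers": 0.4}, {"delta_pos": [-0.8138, 0.0338, 0.125], "turn": [0, 0, 0], "fingers": 0.4}, {"delta_pos": [-0.8138, 0.0338, 0.125], "turn": [0, 0, 0], "fingers": 0.4}]'

```text
clock: 10.6
position: [0.4836, 0.0096, 0.2632]
ee_rot: [0.712, 0.702, -0.001, -0.001]
ft_force: [-0.3, 1.4, -0.1]
grip_width: 0.602
grasp_force: 0.0
```

```bash
python3 - <<'E'
from h import *
c,W=shot('wrist','w2');o=get_obs();T=toolT(o);print(o['position'],o['ee_rot'])
z=W[...,2];m=(z>.145)&(z<.156)&(abs(W[...,0]-.485)<.025)&(abs(W[...,1]-.01)<.04)
q=W[m];print(len(q),q.mean(0),q.min(0),q.max(0)); print(((q.mean(0)-T[:3,3])@T[:3,:3]))
E
```

```text
[0.4842618  0.00977108 0.26441421] [ 7.12403689e-01  7.01769502e-01 -6.42032633e-04 -3.71800512e-04]
1043 [0.48351097 0.01146149 0.1510495 ] [ 0.47757237 -0.0299479   0.14560884] [0.48953546 0.04994778 0.15422716]
[ 0.00172347 -0.00061396  0.11336504]
```

To row units: 0.127 m is 0.3175, 0.04 m is 0.1.

Call:
move_arm --force 90 --plan '[{"delta_pos": [0, 0, 0.1], "turn": [0, 0, 0], "fingers": 0.4}, {"delta_pos": [0, 0, 0.2], "turn": [0, 0, 0], "fingers": 0.4}, {"delta_pos": [0, 0, 0.275], "turn": [0, 0, 0], "fingers": 0.4}, {"delta_pos": [0, 0, 0.3175], "turn": [0, 0, 0], "fingers": 0.4}, {"delta_pos": [0, 0, 0.3175], "turn": [0, 0, 0], "fingers": 0.4}, {"delta_pos": [0, 0, 0.3175], "turn": [0, 0, 0], "fingers": 0.7}, {"delta_pos": [0, 0, 0.3175], "turn": [0, 0, 0], "fingers": 1}, {"delta_pos": [0, 0, 0.3175], "turn": [0, 0, 0], "fingers": 1}, {"delta_pos": [0, 0, 0.3175], "turn": [0, 0, 0], "fingers": 1}, {"delta_pos": [0, 0, 0.3175], "turn": [0, 0, 0], "fingers": 1}]'

```text
clock: 11.9
position: [0.4842, 0.01, 0.1386]
ee_rot: [0.712, 0.702, -0.0, -0.001]
ft_force: [-8.5, 0.4, 9.5]
grip_width: 0.103
grasp_force: 87.9
```

To row units: -0.1018 m is -0.2545, -0.0989 m is -0.2473.

Call:
move_arm --plan '[{"delta_pos": [0, 0.0075, -0.0295], "turn": [0, 0, 0], "fingers": 1}, {"delta_pos": [0, 0.0173, -0.0585], "turn": [0, 0, 0], "fingers": 1}, {"delta_pos": [0, 0.0285, -0.0868], "turn": [0, 0, 0], "fingers": 1}, {"delta_pos": [0, 0.0415, -0.1145], "turn": [0, 0, 0], "fingers": 1}, {"delta_pos": [0, 0.056, -0.1413], "turn": [0, 0, 0], "fingers": 1}, {"delta_pos": [0, 0.0723, -0.167], "turn": [0, 0, 0], "fingers": 1}, {"delta_pos": [0, 0.09, -0.1918], "turn": [0, 0, 0], "fingers": 1}, {"delta_pos": [0, 0.109, -0.2155], "turn": [0, 0, 0], "fingers": 1}, {"delta_pos": [0, 0.126, -0.2345], "turn": [0, 0, 0], "fingers": 1}, {"delta_pos": [0, 0.1385, -0.2473], "turn": [0, 0, 0], "fingers": 1}, {"delta_pos": [0, 0.1463, -0.2545], "turn": [0, 0, 0], "fingers": 1}, {"delta_pos": [0, 0.1463, -0.2545], "turn": [0, 0, 0], "fingers": 1}]'

```text
clock: 13.4
position: [0.5399, 0.0097, 0.241]
ee_rot: [0.712, 0.702, -0.002, -0.004]
ft_force: [-30.9, 3.0, 21.0]
grip_width: 0.104
grasp_force: 88.7
```

```bash
cat > m.py <<'E'
from h import *
import sys
o=get_obs();p=o['position'];print(p,o['ft_force'],o['grip_width'],o['grasp_force'])
print('theta from TCP',np.arctan2(p[2]+.008-.1,.6825-p[0])-.2283,'r',np.hypot(p[2]+.008-.1,.6825-p[0]))
for n in('side','top'):
    C,V=shot(n,n+sys.argv[1]);c=C['color'].astype(int)
    R,G,B=c[...,0],c[...,1],c[...,2]
    m=(R>110)&(G>100)&(B>80)&(R-B<60)&(R-B>8)&(abs(V[...,1]-.01)<.09)&(V[...,0]>.47)&(V[...,0]<.68)&(V[...,2]>.11)&(V[...,2]<.25)
    q=V[m]
    # robust plane z = a x + b y + c
    A=np.c_[q[:,:2],np.ones(len(q))];k=np.ones(len(q),bool)
    for _ in range(8):
        s=np.linalg.lstsq(A[k],q[k,2],rcond=None)[0];r=q[:,2]-A@s;k=abs(r)<.006
    print(n,'lid',k.sum(),'angle',np.arctan(-s[0]),'y-slope',s[1],'z at x=.6827',s@[.6827,.01,1],'rms',r[k].std())
    m=(R>100)&(G<60)&(B<60)&(abs(V[...,1]-.13)<.015)&(V[...,2]>.095)&(V[...,2]<.24)&(V[...,0]>.53)&(V[...,0]<.67)
    b=V[m];vx,vz,x0,z0=cv2.fitLine(b[:,[0,2]].astype(np.float32),cv2.DIST_HUBER,0,.001,.001).ravel()
    print(' pointer',len(b),np.arctan(-vz/vx),'z at .6',z0+vz/vx*(.6-x0),'lid z at .6',s@[.6,.01,1])
E
python3 m.py A; python3 -c "
import cv2
cv2.imwrite('pics/sAc.png',cv2.resize(cv2.imread('pics/sideA.png')[110:280,250:440],None,fx=3.5,fy=3.5,interpolation=cv2.INTER_CUBIC))"
```

```text
[0.53987188 0.00973229 0.24103975] [-30.89083292   2.99339196  21.02255266] 0.10420589474938115 88.70274066925049
theta from TCP 0.5790772883708974 r 0.2062901532700295
side lid 1763 angle 0.562455580046246 y-slope 0.00019265989659600358 z at x=.6827 0.10926352670344258 rms 0.001906441806700297
 pointer 33 0.55786014 z at .6 0.15890583 lid z at .6 0.16139558889257977
top lid 667 angle 0.5628265920350732 y-slope 0.007677705029942139 z at x=.6827 0.11001085182050668 rms 0.0018250434598765415
 pointer 190 0.56774354 z at .6 0.1639979 lid z at .6 0.1621857992183231
```

View pics/sAc.png

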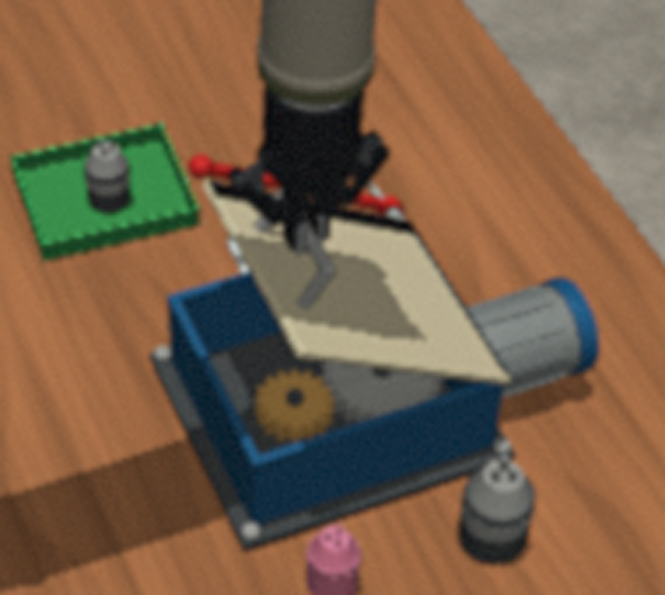

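The crop shows the cover lifted nearly parallel to the red arm, with the ball at (200,165) and the chuck still upright in the tray. The wrist force is almost all radial (about 37 N outward), so I'll relax that. Then I'll compare the pointer ball with the cover plane.

To row units: -0.003 m is -0.0075, -0.0027 m is -0.0068.

Call:
move_arm --plan '[{"delta_pos": [0, -0.0038, -0.0035], "turn": [0, 0, 0], "fingers": 1}, {"delta_pos": [0, -0.0075, -0.0068], "turn": [0, 0, 0], "fingers": 1}, {"delta_pos": [0, -0.0075, -0.0068], "turn": [0, 0, 0], "fingers": 1}, {"delta_pos": [0, -0.0075, -0.0068], "turn": [0, 0, 0], "fingers": 1}]'

```text
clock: 14.0
position: [0.5404, 0.0097, 0.2421]
ee_rot: [0.712, 0.702, 0.0, -0.0]
ft_force: [1.2, 5.0, -14.1]
grip_width: 0.102
grasp_force: 88.5
```

```bash
cat > n.py <<'E'
from h import *
from scipy.optimize import least_squares
def plane(V,c,lo,hi,zl,zh):
    R,G,B=[c[...,i].astype(int) for i in range(3)]
    m=(R>110)&(G>100)&(B>80)&(R-B<60)&(R-B>8)&(abs(V[...,1]-.01)<.095)&(V[...,0]>lo)&(V[...,0]<hi)&(V[...,2]>zl)&(V[...,2]<zh)
    q=V[m];A=np.c_[q[:,:2],np.ones(len(q))];k=np.ones(len(q),bool)
    for _ in range(8):
        s=np.linalg.lstsq(A[k],q[k,2],rcond=None)[0];r=q[:,2]-A@s;k=abs(r)<.005
    return s,k.sum()
if __name__=='__main__':
    o=get_obs();p=o['position'];print(p,o['ft_force'],o['grip_width'],o['grasp_force'],o['clock'])
    print('theta TCP',np.arctan2(p[2]+.008-.1,.683-p[0])-.2283)
    for n in('side','top'):
        s0,k0=plane(np.load(n+'0.npy'),np.load(n+'0_c.npy'),.47,.68,.1,.116);print(n,'closed angle',np.arctan(-s0[0]),'yslope',s0[1],k0)
        Cs=[camera(n) for _ in range(4)]
        C=dict(Cs[0]);Z=np.stack([x['range_z'] for x in Cs]);Z=np.where(Z==0,np.nan,Z);C['range_z']=np.nan_to_num(np.nanmedian(Z,0)).astype(np.float32)
        V=cloud(C);c=C['color'];s,k=plane(V,c,.48,.675,.112,.25)
        c=c.astype(int);m=(c[...,0]>100)&(c[...,1]<60)&(c[...,2]<60)&(abs(V[...,1]-.13)<.016)&(V[...,2]>.095)&(V[...,2]<.24)&(V[...,0]>.47)&(V[...,0]<.71)
        q=V[m];bl=q[q[:,0]<.512]
        b=least_squares(lambda p:np.linalg.norm(bl-p,axis=1)-.011,[.5,.13,.223],loss='soft_l1',f_scale=.001).x
        th=np.arctan(-s[0])
        d=(b[2]-s@[b[0],.01,1])*np.cos(th)
        print(n,k,'lid',th,'ball',b.round(4),len(bl),'dist to plane mm',d*1e3,'=> pointer',th+(d+.008)/.222,'abs ball angle',np.arctan2(b[2]-.1,.683-b[0]))
E
python3 n.py
```

```text
[0.54036599 0.00971027 0.24211881] [  1.16891322   5.01857092 -14.05809011] 0.10219733897818509 88.46150279045105 14.0
theta TCP 0.5826595752449286
side closed angle -0.0025095913716102363 yslope -0.0021986598772384264 2494
side 1763 lid 0.5676112788005112 ball [0.4987 0.1322 0.2216] 40 dist to plane mm -4.289891064353934 => pointer 0.5843234812133313 abs ball angle 0.5830906059354456
top closed angle -0.0009765807508732706 yslope -0.001503680176629052 3958
top 643 lid 0.5673104999819367 ball [0.4997 0.1319 0.2226] 57 dist to plane mm -3.9581035058462706 => pointer 0.5855172409465932 abs ball angle 0.5896466047415145
```

The cover reads about 0.568 and the pointer about 0.585, with the wrist force now just the spring load. I'll raise the cover by 0.016 rad.

To row units: -0.0023 m is -0.0058, -0.0012 m is -0.003.

Call:
move_arm --plan '[{"delta_pos": [0, 0.003, -0.003], "turn": [0, 0, 0], "fingers": 1}, {"delta_pos": [0, 0.0058, -0.0058], "turn": [0, 0, 0], "fingers": 1}, {"delta_pos": [0, 0.0058, -0.0058], "turn": [0, 0, 0], "fingers": 1}, {"delta_pos": [0, 0.0058, -0.0058], "turn": [0, 0, 0], "fingers": 1}, {"delta_pos": [0, 0.0058, -0.0058], "turn": [0, 0, 0], "fingers": 1}, {"delta_pos": [0, 0.0058, -0.0058], "turn": [0, 0, 0], "fingers": 1}]'

```text
clock: 15.15
position: [0.5425, 0.0097, 0.2442]
ee_rot: [0.712, 0.702, -0.0, -0.0]
ft_force: [1.4, 6.1, -17.2]
grip_width: 0.097
grasp_force: 88.3
```

```bash
python3 n.py
```

```text
[0.5425123  0.00971121 0.24419805] [  1.36239827   6.05463006 -17.20150347] 0.096964834363359 88.26550841331482 15.15
theta TCP 0.5970868099673259
side closed angle -0.0025095913716102363 yslope -0.0021986598772384264 2494
side 1725 lid 0.5826355702428678 ball [0.4983 0.1314 0.2224] 39 dist to plane mm -7.085399031440167 => pointer 0.5867553944255698 abs ball angle 0.5851899494074607
top closed angle -0.0009765807508732706 yslope -0.001503680176629052 3958
top 620 lid 0.5817795973562414 ball [0.4998 0.1319 0.2224] 57 dist to plane mm -7.21582863536463 => pointer 0.5853119008005448 abs ball angle 0.589240837101851
```

The two agree to within about 0.004 rad. I'll hold for a second to check that nothing creeps.

Call:
move_arm --plan '[{"delta_pos": [0, 0, 0], "turn": [0, 0, 0], "fingers": 1}, {"delta_pos": [0, 0, 0], "turn": [0, 0, 0], "fingers": 1}, {"delta_pos": [0, 0, 0], "turn": [0, 0, 0], "fingers": 1}, {"delta_pos": [0, 0, 0], "turn": [0, 0, 0], "fingers": 1}, {"delta_pos": [0, 0, 0], "turn": [0, 0, 0], "fingers": 1}, {"delta_pos": [0, 0, 0], "turn": [0, 0, 0], "fingers": 1}, {"delta_pos": [0, 0, 0], "turn": [0, 0, 0], "fingers": 1}, {"delta_pos": [0, 0, 0], "turn": [0, 0, 0], "fingers": 1}]'

```text
clock: 16.55
position: [0.5425, 0.0097, 0.2442]
ee_rot: [0.712, 0.702, -0.0, -0.0]
ft_force: [1.6, 5.0, -14.3]
grip_width: 0.103
grasp_force: 88.3
```

```bash
python3 n.py
```

```text
[0.54251099 0.00968104 0.24421073] [  1.62878093   5.00348483 -14.30136323] 0.10331241892748129 88.26550126075745 16.55
theta TCP 0.5971237076982543
side closed angle -0.0025095913716102363 yslope -0.0021986598772384264 2494
side 1724 lid 0.5820841027603784 ball [0.4974 0.1318 0.2224] 38 dist to plane mm -7.509022817780483 => pointer 0.5842957116892951 abs ball angle 0.5830282379801369
top closed angle -0.0009765807508732706 yslope -0.001503680176629052 3958
top 621 lid 0.5824775413809666 ball [0.4998 0.1314 0.2224] 57 dist to plane mm -7.650362112410016 => pointer 0.5840524868205612 abs ball angle 0.5887934108056876
```

Steady, and the cover is in line with the pointer. Handing in.

```bash
python3 -c "
from workcell import hand_in; print(hand_in())"
```

```text
the job is handed in; nothing more can be done
None
```

I handed the job in with the chuck upright in the right-hand green tray and the fingers holding the cover still at about 0.583 rad; the pointer measured about 0.585, and no verdict came back.

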